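Release the cam stop and push the drilling carriage home

TASK

On the drilling jig, push the upright black peg of the cam plate round with your fingertips until the cam's low point faces the carriage (its handle then points straight away from the carriage), and only then push the wooden carriage from behind, along its channel, fully home against the end-stop bar. Do not lift the carriage or shove it against the cam, leave the cam at its low point, leave the other things on the bench alone, and finish with your hand clear.

Things in the scene. Friction and masses are not known exactly. Their poses are not given: they have to be found in the camera images.
- jig: Fixed drilling jig, new place and yaw each time: plywood board 360 x 150 x 18 mm on the bench; x forward along the channel, y left. Origin on the bench, on the channel's centre line; board spans x -205 to 155 mm. Two aluminium rails, top 34 mm above bench, leave a 63 mm wide channel, open at the rear, x -193 to -8. Dark wooden end-stop bar across it, x -8 to 12, top 34 mm. Cam pivot at x 55.
- slide_home (a point): Fixed point of the jig on the channel's centre line, 47 mm above the bench (88 mm behind the jig origin): where the centre of the carriage's rear face is when the carriage is fully home, its block against the end-stop bar. x axis points forward, the way the carriage is pushed.
- slide_rear (a point): Centre of the carriage's upright, flat rear face (60 mm wide, 18 to 58 mm above the bench), 47 mm above the bench; x axis forward. At the start it is 50 to 75 mm behind slide_home. Push here.
- slide: Carriage: loose pale wooden block 80 x 60 x 40 mm in the channel (1.5 mm play each side). Origin mid-underside, 40 mm ahead of the rear face; x forward. Steel nose 26 mm wide sticks out 45 mm in front, 36 to 56 mm above the bench. Dark blank on top, up to 74 mm above the bench, its rear 26 mm ahead of the rear face. 0.25 to 0.5 kg, plain friction, stays where left.
- cam_pivot (a point): Fixed upright axis of the cam, on the channel's centre line, 52 mm above the bench (cam's upper face); x forward. The cam is an aluminium disc, 80 mm diameter, 36 to 52 mm above the bench, its centre 25 mm off this axis towards the handle: rim 65 mm from the axis on the handle's side (high point), 15 mm on the opposite side (low point).
- handle (a point): Point on the axis of the upright round black peg at the end of the cam's handle, 74 mm above the bench. Peg 18 mm in diameter, standing from 52 to 90 mm above the bench, 85 mm from the cam axis. The bar carrying it is 24 mm wide, at most 50 mm above the bench, and ends 13 mm beyond the peg's axis.
- cam (a joint): Cam turn, rad, anticlockwise from above: direction of the handle from the pivot, from the channel's forward direction. At 0 the handle points straight away from the carriage, the low point faces it and it passes with 3 mm to spare. Starts at 1.1 to 2.1 (handle to the left), blocking the nose. Range -1.2 to 2.4, no catch at 0; resists with some 4 N at the peg, stays where left.
- glue: Bystander: white glue bottle, 56 mm diameter, 100 mm high, standing on the bench; origin at its foot. Leave alone.
- driver: Bystander: screwdriver lying on the bench, about 200 mm long along its x; origin at its underside. Leave alone.
- offcut: Bystander: pale wooden offcut 110 x 45 x 22 mm lying on the bench; origin centre of its underside. Leave alone.
There are look-alikes about, which are no part of the job. Leave any red look-alike of the slide alone.

How it is judged:
By the outcome, as a careful person would: the job done as asked, in the order asked, and still so for the second after the job is handed in, with the robot touching nothing.
It also fails if it takes over 51 s, if anything falls off the work surface, if the arm or the gripper's body presses on something with over 40 N, if the wrist force passes 120 N, or if a joint passes its speed limit or range.

ROBOT

A 7-joint arm with a two-finger parallel gripper is mounted at the origin on the work surface. World frame = base frame: x ahead of the robot, y to its left, z up, the work surface at z = 0. Lengths are in m, angles in rad, forces in N, time in s.
With the tool pointing down it reaches from about 0.4 to 0.85 m from the base axis. Payload 10.4 kg.
Tool frame: the origin (TCP) lies at the very end of the fingers, on their centre line; the grasp point (between the pads) lies 19 mm behind it (manip.tcp_to_grasp is the distance from the TCP to the grasp point, in m); x points along the fingers, y is the direction in which the jaws open and shut, and the axes are right-handed (so a half turn about x gives the same grasp; the last joint's range is limited). The gripper opens to 85 mm and grips with 20 to 120 N. Pads are 22 mm wide; open, the fingers measure 114 mm over their backs; the gripper's body (76 mm by 85 mm) begins 54 mm behind the grasp point. The pads swing forward as they close: fully open they stand 13 mm farther back than shut.
Start: joints at [-1.143, 0.332, -0.065, 1.46, 0.022, 1.35, -0.088], TCP at [0.272, 0.563, 0.231] pointing down, gripper open.
Joint ranges: [-2.6, 2.6], [-0.5, 2.12], [-1.47, 1.34], [0.16, 2.42], [-1.27, 4.41], [0.06, 2.06], [-2.6, 2.6]. Speed limits (rad/s): [2.22, 2.22, 2.79, 2.79, 3.14, 3.14, 3.14].

INTERFACE

Orientations are given as a unit quaternion [x, y, z, w].
In Python, from workcell import manip, cams, hand_in gives the robot as it stands.
- The arm moves only by the shell command python3 -m handwheel 'ROWS' [FORCE]. ROWS is text: rows parted by semicolons, each of 7 numbers parted by spaces: the shift along the tool's x, y, z in mm, then the turn, a rotation vector about the tool's x, y, z in rad, then the finger opening in mm, from 0 to 85.4. A call has 1 to 8 rows; each row shifts and turns the commanded pose from where the row before left it, along the tool's axes as they then stand; what a row does not reach is not made up. A row lasts 1/10 s, in which the tool goes at most 50 mm and 8.59 degrees, less where a joint would pass 70% of its speed; a pose out of reach is approached as far as the arm can. A call with a gripper value outside its range is refused whole. The fingers move at their own pace and stop on an object; FORCE is the grip in N (left out, the last holds). Time passes only in rows, so rows that do not move let the fingers close. It gives the time, the measured TCP pose, the force and the opening at its end, in the units of the state.
- manip.get_obs(): the state, without advancing time (a new reading comes with each control period).
- cams.camera(name): name is "scene" or "top" or "wrist"; returns a dict with "color" (400x640x3 uint8, blue, green, red), "depth" (400x640 float32, m along the optical axis (not along the pixel's ray), 0 where there is no reading), "camera_matrix" (3x3 intrinsics, pixels), "origin" and "attitude" of the camera in the world; the wrist camera has in their place "T_tool_cam" (4x4, takes a point from camera to tool coordinates, whose origin is the TCP and whose axes are the tool frame's). Camera axes: x right, y down, z forward; pixel columns grow to the right and rows downward; lengths in m; the calibration is good to about 2 mm. The wrist camera is an equidistant fisheye: a pixel r from the principal point sees the ray r / f radians off the axis. A picture is of the moment at which its call begins: read the wrist's pose just before it.
- hand_in(): hands the job in, once; it reports no verdict.
Trained networks look in the newest picture that a camera, given by its name, has taken for a name from the list of things; names that differ only in an ending like _2 or _b are one class to them, and where a whole thing is asked for, a point or a joint stands for the part that bears it (a point fixed in the world has none). Each returns a list of dicts, best first, with "conf" (0 to 1); they miss things now and then, are a little off and sometimes report something else, mostly with a low value. They report only what shows in the picture. A call takes as long as a camera call. They do not tell look-alikes from the thing itself.
- cams.recognise(camera, thing): "box" ([left, top, width, height] in pixels, round what is visible of it).
- cams.outline_of(camera, thing): "region" (400x640 bool, what is visible of it) and "box" ([left, top, width, height] in pixels, round what is visible of it).
The state is a dict: "clock": time; "joint_pos": joint angles; "joint_velocities": joint speeds; "tau": joint torques, N m; "position": TCP position; "ee_rot": TCP orientation; "ft_force": force on the tool from outside, world axes, zero at the start; "torque": the same for the moment, N m; "grip_width": opening from 0.0 (shut) to 1.0 (fully open).
Only numpy, scipy, OpenCV 4.12 (cv2) and the standard library are available. Lean on these libraries where they do the work, as an engineer would, in place of code of your own. Each camera call takes 0.05 s, during which the arm holds its last target.

## Working session

There is one attempt and no reset: what is moved stays moved. The work goes in short steps, Python scripts to look and compute and a shell command to move; the robot and the scene stay as the last step left them, time stands still between calls to the robot, and variables do not carry over. Pictures are saved under pics/ and viewed, and the job is handed in when it is done.

```bash
mkdir -p pics; ls; cat > h.py <<'E'
import numpy as np, cv2
from scipy.spatial.transform import Rotation as R
from workcell import manip, cams, hand_in
def att(c):
    a=np.array(c["attitude"],float)
    return a if a.shape==(3,3) else R.from_quat(a).as_matrix()
def cloud(c):
    K=np.array(c["camera_matrix"]);d=c["depth"]
    v,u=np.mgrid[:d.shape[0],:d.shape[1]]
    p=np.stack([(u-K[0,2])/K[0,0]*d,(v-K[1,2])/K[1,1]*d,d],-1)
    w=p@att(c).T+np.array(c["origin"])
    w[d==0]=np.nan
    return w
E
python3 - <<'E'
from h import *
o=manip.get_obs();print(o)
for n in("scene","top"):
    c=cams.camera(n);print(n,c["origin"],c["attitude"],c["camera_matrix"])
    cv2.imwrite(f"pics/{n}0.png",c["color"]);np.save(f"{n}0.npy",cloud(c))
    for t in("slide","jig","cam","handle","glue","driver","offcut"):
        for r in cams.recognise(n,t)[:3]: print(t,r)
E
```

```text
pics
{'clock': 0.0, 'joint_pos': array([-1.14263353,  0.3328942 , -0.06470266,  1.46098729,  0.02160024,
        1.34994239, -0.08853099]), 'joint_velocities': array([1.14731334e-04, 6.48329328e-04, 8.42501623e-04, 5.90903377e-04,
       5.82869049e-04, 3.01704681e-05, 4.06141590e-04]), 'tau': array([-5.55849620e-04, -6.25451517e+01,  4.89063410e-02, -3.91603518e+01,
        1.62366912e-02,  9.87934414e-03, -1.05173282e-05]), 'position': array([0.27210914, 0.56219835, 0.23048007]), 'ee_rot': array([ 0.15749067,  0.68931835, -0.15855949,  0.68912683]), 'ft_force': array([0.6136639 , 0.25057687, 0.56404162]), 'torque': array([-0.00632681,  0.02139044, -0.0040797 ]), 'grip_width': 0.9994226211339254}
scene [0.99172189 0.31739137 0.7090299 ] [ 0.39609295  0.85460763 -0.30624173 -0.13773952] [[383.50857186   0.         316.21226581]
 [  0.         383.50857186 205.63865664]
 [  0.           0.           1.        ]]
slide {'box': [323.2, 107.3, 32.6, 37.3], 'conf': 0.95}
slide {'box': [211.0, 158.5, 54.2, 37.1], 'conf': 0.91}
slide {'box': [209.6, 271.6, 56.8, 68.8], 'conf': 0.79}
jig {'b
[... 290 characters left out ...]
.9, 294.0, 59.2, 38.0], 'conf': 0.61}
top [ 0.42862603 -0.01426847  0.87926584] [-0.67178082  0.73343502 -0.07822681  0.06829467] [[370.31934714   0.         323.99197853]
 [  0.         370.31934714 194.74983555]
 [  0.           0.           1.        ]]
slide {'box': [376.9, 293.0, 60.8, 41.1], 'conf': 0.95}
slide {'box': [292.0, 70.1, 31.8, 55.2], 'conf': 0.86}
slide {'box': [290.4, 183.5, 60.7, 34.8], 'conf': 0.76}
jig {'box': [219.2, 165.7, 157.4, 88.7], 'conf': 0.7}
cam {'box': [245.4, 201.5, 31.6, 52.2], 'conf': 0.84}
glue {'box': [299.8, 139.5, 27.6, 26.0], 'conf': 0.94}
driver {'box': [274.3, 245.8, 85.8, 25.4], 'conf': 0.79}
offcut {'box': [211.7, 143.0, 49.7, 32.5], 'conf': 0.85}
```

View pics/scene0.png

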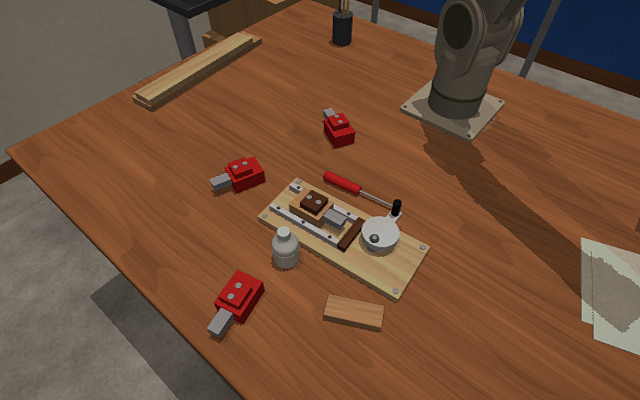

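View pics/top0.png

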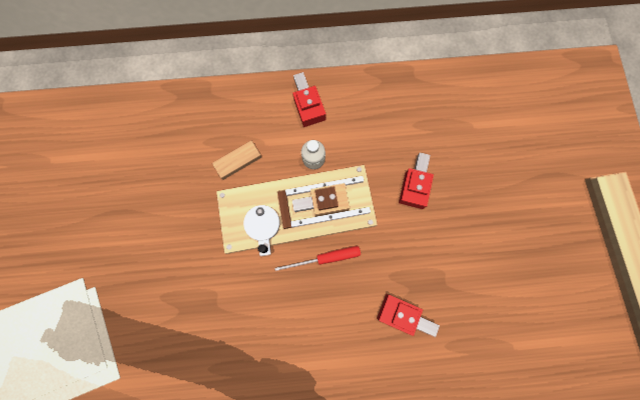

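```bash
python3 - <<'E'
import cv2
a=cv2.imread("pics/top0.png")[130:280,200:400]
cv2.imwrite("pics/top0c.png",cv2.resize(a,None,fx=4,fy=4,interpolation=cv2.INTER_CUBIC))
E
```

```text
(no output)
```

View pics/top0c.png

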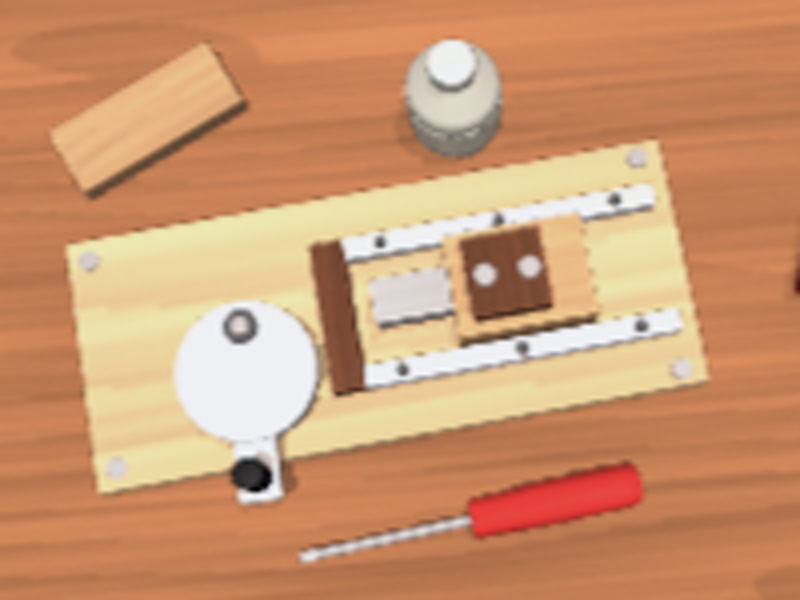

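The carriage is the pale block with a dark blank in the jig channel, at top-view pixel (318,200). The three bodies at (310,104), (417,186) and (405,315) are the red look-alikes. The crop shows the cam at (261,222) and its black peg at (263,248), on the left side of the forward direction. Next I'll compute the jig pose.

```bash
cat >> h.py <<'E'
def ray(c,u,v,z):
    K=np.array(c["camera_matrix"]);o=np.array(c["origin"])
    d=att(c)@np.array([(u-K[0,2])/K[0,0],(v-K[1,2])/K[1,1],1.])
    return o+d*(z-o[2])/d[2]
E
python3 - <<'E'
from h import *
c=cams.camera("top")
P=[ray(c,u,v,.018)[:2] for u,v in((217,190.75),(364.25,165.5),(376.75,225),(224.5,253.25))]
FL,BL_,BR,FR=P  # image names
print(np.round(P,4))
print([np.linalg.norm(P[i]-P[(i+1)%4]) for i in range(4)])
W=cloud(c)
# board mask via height
col=c["color"].astype(int)
m=(W[...,2]>.013)&(W[...,2]<.023)
n,l,s,ce=cv2.connectedComponentsWithStats(m.astype(np.uint8))
k=1+np.argmax(s[1:,4]);print(s[k])
m2=((W[...,2]>.012)&(W[...,2]<.06)).astype(np.uint8)
box=np.zeros_like(m2);box[160:256,212:382]=1
# yellow-board height fit
pts=W[(l==k)][:,:2].astype(np.float32)
r=cv2.minAreaRect(pts);print(r)
mid=(P[0]+P[1]+P[2]+P[3])/4
f=((P[0]+P[3])-(P[1]+P[2]));f/=np.linalg.norm(f);yaw=np.arctan2(f[1],f[0])
o=mid+f*0.025
lft=np.array([-f[1],f[0]])
print("mid",mid,"yaw",yaw,"origin",o)
print("pivot pred",o+.055*f, "pix pivot", ray(c,260,211,.062))
pk=ray(c,262.5,248,.09);print("peg",pk)
d=pk[:2]-(o+.055*f);print("peg r",np.linalg.norm(d),"ang",np.arctan2(d@lft,d@f))
# carriage top points z~.058
for z0,z1 in((.053,.063),(.069,.079),(.03,.038),(.086,.095)):
    q=W[(W[...,2]>z0)&(W[...,2]<z1)&(box>0)][:,:2]-o
    if len(q): 
        a=np.c_[q@f,q@lft]; print(z0,len(a),np.percentile(a,[2,50,98],axis=0).round(4).tolist())
for t in("glue","driver","offcut"):
    r=cams.outline_of("top",t)
    if r:
        q=W[r[0]["region"]];q=q[np.isfinite(q[:,0])];q=q[q[:,2]>.004];a=np.c_[(q[:,:2]-o)@f,(q[:,:2]-o)@lft]
        print(t,np.percentile(a,[1,99],axis=0).round(3).tolist(),q[:,2].max())
np.savez("jig.npz",o=o,f=f,l=lft)
c=cams.camera("scene");W=cloud(c)
for z0,z1 in((.053,.063),(.069,.079),(.03,.038),(.014,.022),(.084,.095)):
    q=W[(W[...,2]>z0)&(W[...,2]<z1)][:,:2]-o
    a=np.c_[q@f,q@lft];a=a[(a[:,0]>-.21)&(a[:,0]<.16)&(abs(a[:,1])<.11)]
    if len(a):print("S",z0,len(a),np.percentile(a,[2,50,98],axis=0).round(4).tolist())
E
```

```text
[[ 0.6412  0.2182]
 [ 0.6729 -0.1379]
 [ 0.5266 -0.151 ]
 [ 0.4924  0.2053]]
[np.float64(0.3574897023681796), np.float64(0.14688974801197438), np.float64(0.3579645194887993), np.float64(0.14932660400867978)]
[ 216  165  161   88 5579]
((0.585115909576416, 0.03556115925312042), (0.15101157128810883, 0.36033862829208374), 5.510282039642334)
mid [0.58325503 0.03364565] yaw 1.6629889571680834 origin [0.58095348 0.05853948]
pivot pred [0.57589006 0.11330591] pix pivot [0.57559312 0.11214492 0.062     ]
peg [0.49101058 0.10671871 0.09      ]
peg r 0.08513469974703455 ang 1.5560549073585392
0.053 1347 [[-0.1412, -0.091], [-0.0369, 0.0082], [0.0901, 0.0593]]
0.069 420 [[-0.1171, -0.0238], [-0.0953, -0.0005], [-0.0732, 0.0213]]
0.03 1185 [[-0.1862, -0.0463], [-0.0602, 0.0115], [0.0121, 0.0422]]
0.086 57 [[0.0514, 0.0759], [0.059, 0.0837], [0.0676, 0.0912]]
glue [[-0.109, -0.135], [-0.059, -0.09]] 0.10504722087708585
driver [[-0.149, 0.111], [0.039, 0.137]] 0.029724139560702634
offcut [[0.045, -0.177], [0.151, -0.108]] 0.028420268137613003
S 0.053 778 [[-0.143, -0.0311], [-0.066, -0.0027], [0.0798, 0.0775]]
S 0.069 409 [[-0.1176, -0.1061], [-0.0918, -0.0026], [0.0632, 0.0789]]
S 0.03 1067 [[-0.1874, -0.0448], [-0.0451, -0.0295], [0.0128, 0.0434]]
S 0.014 5505 [[-0.1977, -0.0739], [0.0444, -0.0241], [0.1521, 0.0718]]
S 0.084 53 [[-0.0715, -0.101], [0.0589, 0.084], [0.0666, 0.0928]]
```

```bash
cat >> h.py <<'E'
O=np.array([.5842-.0942*.025,.0346+.9956*.025]);YAW=1.665
F=np.array([np.cos(YAW),np.sin(YAW)]);L=np.array([-F[1],F[0]])
def jw(x,y): return O+x*F+y*L
def wj(p): d=np.array(p)[:2]-O; return np.array([d@F,d@L])
def goto(x,y,z,jaw):
    """print shift in tool mm and turn about tool x to reach jig x,y, height z, jaw heading (rel jig)"""
    o=manip.get_obs();M=R.from_quat(o["ee_rot"]).as_matrix()
    t=np.r_[jw(x,y),z]; s=M.T@(t-o["position"])*1000
    h=np.arctan2(M[1,1],M[0,1]); e=(h-(YAW+jaw)+np.pi/2)%np.pi-np.pi/2
    print("at jig",wj(o["position"]).round(4),"z",o["position"][2].round(4),"shift",s.round(1),"turn x",round(e,3),"toolx",M[:,0].round(3),"F",o["ft_force"].round(1),"t",round(o["clock"],2),"q",o["joint_pos"].round(2))
E
python3 - <<'E'
from h import *
print(O,jw(.059,.084),wj([.49101,.10672]))
goto(.059,.084,.15,0)
E
```

```text
[0.581845 0.05949 ] [0.49266765 0.11032699] [0.05556493 0.08598959]
at jig [0.53   0.2608] z 0.2314 shift [  81.3 -311.1  395.4] turn x -0.545 toolx [ 0.  0. -1.] F [-0.3 -0.3 -0.2] t 1.05 q [-1.14  0.33 -0.06  1.46  0.02  1.35 -0.09]
```

```bash
python3 -m handwheel '0 -28 36 0 0 0 45; 0 -28 36 0 0 0 45; 0 -28 36 0 0 0 45; 0 -28 36 0 0 0 45; 0 -28 36 0 0 0 45; 0 -28 36 0 0 0 45; 0 -28 36 0 0 0 45; 0 -28 36 0 0 0 45' 20
python3 -m handwheel '0 -28 36 0 0 0 45; 0 -28 36 0 0 0 45; 0 -28 36 0 0 0 45; 15 0 0 -0.136 0 0 45; 15 0 0 -0.136 0 0 45; 15 0 0 -0.136 0 0 45; 15 0 0 -0.137 0 0 45;0 0 0 0 0 0 45'
python3 - <<'E'
from h import *
goto(.057,.085,.06,0)
o=manip.get_obs();c=cams.camera("wrist");cv2.imwrite("pics/w1.png",c["color"])
c=cams.camera("top");cv2.imwrite("pics/t1.png",cv2.resize(c["color"][100:300,200:440],None,fx=3,fy=3))
E
```

```text
clock: 1.85
position: [0.4345, 0.2337, 0.2316]
ee_rot: [0.158, 0.689, -0.158, 0.689]
ft_force: [0.9, 1.4, -0.5]
grip_width: 0.525
clock: 2.65
position: [0.4935, 0.1125, 0.1697]
ee_rot: [-0.034, 0.707, 0.034, 0.705]
ft_force: [-1.1, 0.4, 0.5]
grip_width: 0.524
at jig [0.061 0.083] z 0.1697 shift [109.7  -4.   -1.7] turn x 0.002 toolx [-0.003 -0.001 -1.   ] F [-1.1  0.4  0.5] t 2.65 q [-0.58  0.11  0.28  1.86 -0.03  1.17  1.38]
```

View pics/w1.png

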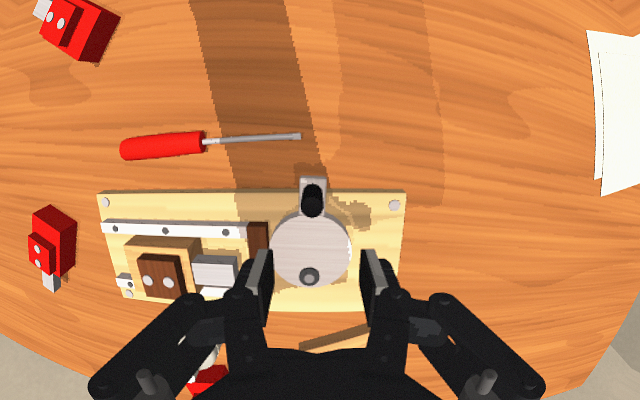

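The wrist view shows the peg at (312,200), centred between the fingers (258 and 375). The offset along tool z I'll check with wrist depth.

```bash
cat >> h.py <<'E'
def wcloud(o,c):
    K=np.array(c["camera_matrix"]);d=c["depth"]
    v,u=np.mgrid[:d.shape[0],:d.shape[1]]
    a=(u-K[0,2])/K[0,0];b=(v-K[1,2])/K[1,1];th=np.hypot(a,b)+1e-9
    k=np.tan(th)/th
    p=np.stack([a*k*d,b*k*d,d],-1)
    T=np.array(c["T_tool_cam"]);p=p@T[:3,:3].T+T[:3,3]
    w=p@R.from_quat(o["ee_rot"]).as_matrix().T+o["position"];w[d==0]=np.nan
    return w
E
python3 - <<'E'
from h import *
o=manip.get_obs();c=cams.camera("wrist");W=wcloud(o,c)
def rep(m,n):
    q=W[m]; 
    if len(q): a=np.array([wj(p) for p in q]);print(n,len(a),np.percentile(a,[3,50,97],axis=0).round(4).tolist(),np.median(q[:,2]))
v,u=np.mgrid[:400,:640]
rep((abs(u-312)<20)&(abs(v-190)<30)&(W[...,2]>.082)&(W[...,2]<.1),"peg top")
rep((u>130)&(u<200)&(v>240)&(v<310)&(W[...,2]>.069)&(W[...,2]<.08),"blank")
rep((v>180)&(v<320)&(u>90)&(u<410)&(W[...,2]>.012)&(W[...,2]<.024),"board")
for r in cams.recognise("wrist","handle")[:2]:print(r)
E
```

```text
peg top 442 [[0.0496, 0.0786], [0.0567, 0.0871], [0.0644, 0.0942]] 0.09051212401556064
blank 1515 [[-0.1192, -0.0195], [-0.0964, 0.0044], [-0.0764, 0.0236]] 0.07483547666114894
board 15237 [[-0.1952, -0.0679], [0.0161, 0.046], [0.1464, 0.0752]] 0.018879348692064285
{'box': [269.0, 171.2, 81.4, 113.0], 'conf': 0.94}
```

```bash
python3 -m handwheel '25 -4 -2 0 0 0 45; 25 0 0 0 0 0 45; 25 0 0 0 0 0 45; 20 0 0 0 0 0 45; 16 0 0 0 0 0 45; 0 0 0 0 0 0 26; 0 0 0 0 0 0 26; 0 0 0 0 0 0 26'
python3 - <<'E'
from h import *
goto(.057,.085,.058,0)
c=cams.camera("scene");cv2.imwrite("pics/s2.png",cv2.resize(c["color"][140:320,230:450],None,fx=3,fy=3))
E
```

```text
clock: 3.65
position: [0.4938, 0.109, 0.0616]
ee_rot: [-0.033, 0.706, 0.033, 0.707]
ft_force: [-0.4, 1.1, -0.0]
grip_width: 0.303
at jig [0.0576 0.083 ] z 0.0616 shift [ 3.6 -0.6 -2. ] turn x -0.001 toolx [ 0.002  0.001 -1.   ] F [-0.4  1.1 -0. ] t 3.65 q [-0.56  0.24  0.28  1.97 -0.08  0.93  1.43]
```

View pics/s2.png

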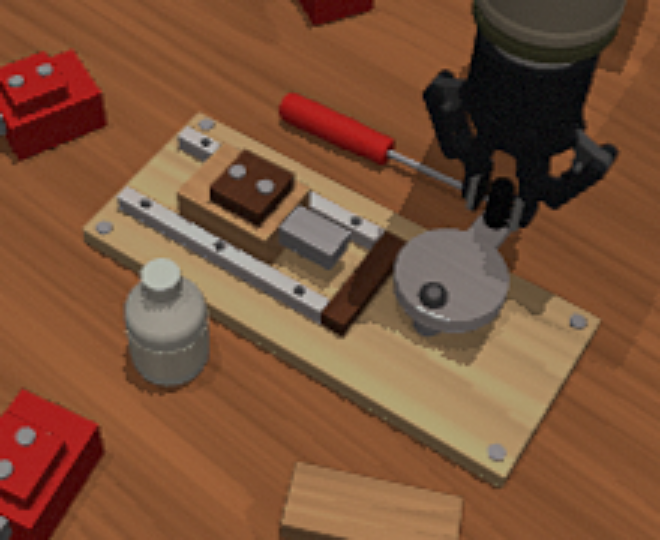

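```bash
python3 -m handwheel '3 0 -2 0 0 0 26; 0 4.3 0.1 0.05 0 0 26; 0 8.5 0.4 0.1 0 0 26; 0 8.5 0.4 0.1 0 0 26; 0 8.5 0.4 0.1 0 0 26; 0 8.5 0.4 0.1 0 0 26; 0 8.5 0.4 0.1 0 0 26; 0 8.5 0.4 0.1 0 0 26'
python3 - <<'E'
from h import *
a=1.547-.65
goto(.055+.085*np.cos(a),.085*np.sin(a),.058,a-1.547)
p=wj(manip.get_obs()["position"])-[.055,0];print(np.hypot(*p),np.arctan2(p[1],p[0]))
c=cams.camera("scene");cv2.imwrite("pics/s3.png",cv2.resize(c["color"][140:320,230:450],None,fx=3,fy=3))
E
```

```text
clock: 4.5
position: [0.5035, 0.1604, 0.0575]
ee_rot: [0.195, 0.679, -0.196, 0.68]
ft_force: [0.5, -5.2, 1.3]
grip_width: 0.305
at jig [0.1078 0.0685] z 0.0575 shift [-0.5  1.5  1.5] turn x -0.005 toolx [ 0.    -0.001 -1.   ] F [ 0.5 -5.2  1.3] t 4.5 q [-0.69  0.3   0.34  1.92 -0.12  0.94  0.71]
0.0865129058910818 0.9142002128496743
```

View pics/s3.png

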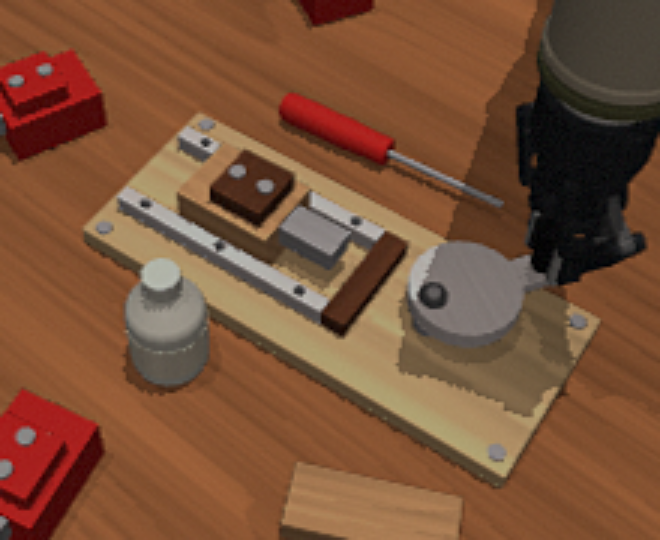

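The cam follows the fingers (disc now at crop (465,290)) with about 5 N of force. I'll continue.

```bash
python3 -m handwheel '0 8.5 1.4 0.1 0 0 26; 0 8.5 0.9 0.1 0 0 26; 0 8.5 0.4 0.1 0 0 26; 0 8.5 0.4 0.1 0 0 26; 0 8.5 0.4 0.1 0 0 26; 0 8.5 0.4 0.1 0 0 26; 0 8.5 0.4 0.1 0 0 26; 0 8.5 0.4 0.1 0 0 26'
python3 - <<'E'
from h import *
a=0.
goto(.055+.085*np.cos(a),.085*np.sin(a),.058,a-1.571)
p=wj(manip.get_obs()["position"])-[.055,0];print(np.hypot(*p),np.arctan2(p[1],p[0]))
o=manip.get_obs();c=cams.camera("wrist");cv2.imwrite("pics/w4.png",c["color"])
W=wcloud(o,c);m=(W[...,2]>.085)&(W[...,2]<.095);n=[wj(q) for q in W[m]];n=np.array(n)
n=n[(np.hypot(*(n-wj(o["position"])).T)<.03)];print(len(n),np.median(n,axis=0) if len(n) else 0)
E
```

```text
clock: 5.35
position: [0.5578, 0.1984, 0.0571]
ee_rot: [0.444, 0.551, -0.445, 0.55]
ft_force: [-4.5, -2.8, 1.8]
grip_width: 0.308
at jig [0.1405 0.0108] z 0.0571 shift [-0.9 10.7  1.8] turn x 0.119 toolx [-0.002 -0.001 -1.   ] F [-4.5 -2.8  1.8] t 5.35 q [-0.79  0.45  0.47  1.76 -0.23  1.   -0.03]
0.08623398876524536 0.12611569295351124
1967 [0.14275796 0.01564467]
```

View pics/w4.png

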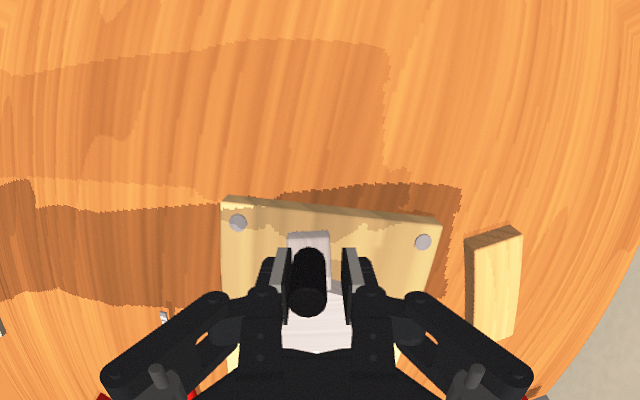

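```bash
python3 -m handwheel '0 5 1.2 0.06 0 0 26; 0 5 0.6 0.06 0 0 26; 0 3.5 0 0 0 0 26; 0 0 0 0 0 0 26; 0 0 0 0 0 0 34; 0 0 0 0 0 0 40; 0 -3 0 0 0 0 40; -20 0 0 0 0 0 40'
python3 -m handwheel '-30 0 0 0 0 0 40; -40 0 0 0 0 0 40; -20 0 -40 0 0 0 40; 0 0 -45 0 0 0 40; 0 0 -45 0 0 0 40; 0 0 -40 0 0 0 40; 0 0 0 0 0 0 40'
python3 - <<'E'
from h import *
goto(.14,0,.17,-1.571)
c=cams.camera("top");cv2.imwrite("pics/t5.png",cv2.resize(c["color"][130:280,190:390],None,fx=4,fy=4,interpolation=cv2.INTER_CUBIC))
W=cloud(c)
def pk(W,tag):
    n=np.array([wj(q) for q in W[(W[...,2]>.083)&(W[...,2]<.097)]]);n=n[np.hypot(*(n-[.14,0]).T)<.035]
    if len(n): m=np.median(n,axis=0);print(tag,len(n),m,"ang",np.arctan2(m[1],m[0]-.055))
pk(W,"top")
c=cams.camera("scene");cv2.imwrite("pics/s5.png",cv2.resize(c["color"][140:320,230:450],None,fx=3,fy=3));pk(cloud(c),"scene")
o=manip.get_obs();c=cams.camera("wrist");cv2.imwrite("pics/w5.png",c["color"]);pk(wcloud(o,c),"wrist")
E
```

```text
clock: 6.2
position: [0.5673, 0.1984, 0.0753]
ee_rot: [0.474, 0.524, -0.477, 0.523]
ft_force: [-0.1, -0.0, 0.3]
grip_width: 0.47
clock: 6.9
position: [0.5499, 0.3757, 0.1665]
ee_rot: [0.474, 0.526, -0.473, 0.524]
ft_force: [-0.4, -0.6, -0.4]
grip_width: 0.472
at jig [0.3178 0.0021] z 0.1665 shift [ -4.    0.3 177.8] turn x 0.01 toolx [-0.002  0.003 -1.   ] F [-0.4 -0.6 -0.4] t 6.9 q [-0.99  0.48  0.46  1.45 -0.22  1.26 -0.41]
top 60 [0.13982096 0.00162194] ang 0.019119650305790048
scene 67 [1.39560433e-01 1.93136059e-05] ang 0.00022840003143872575
```

View pics/t5.png

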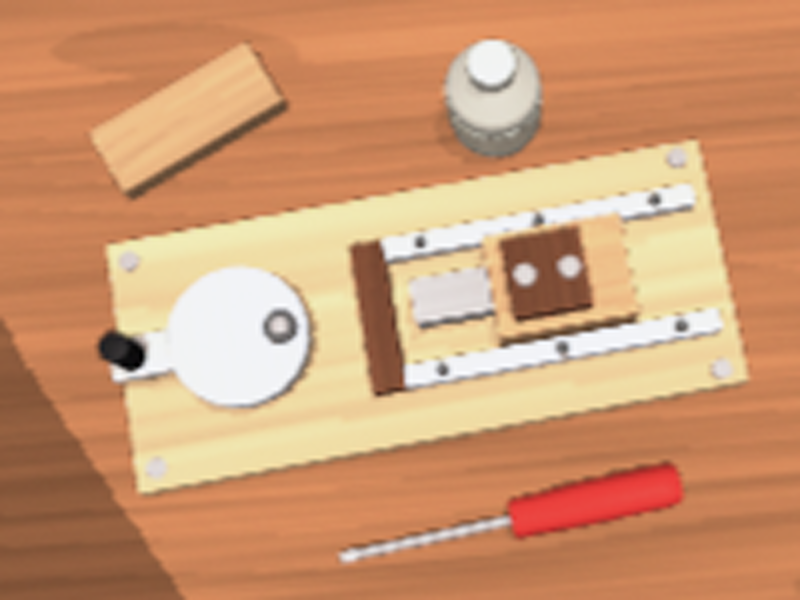

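View pics/s5.png

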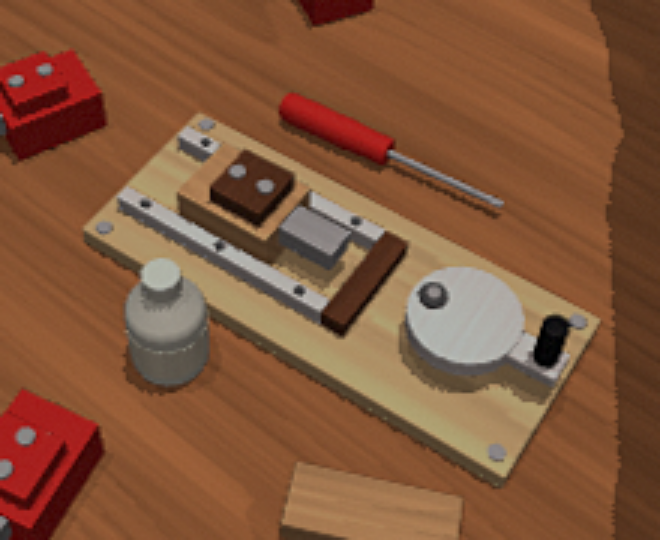

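View pics/w5.png

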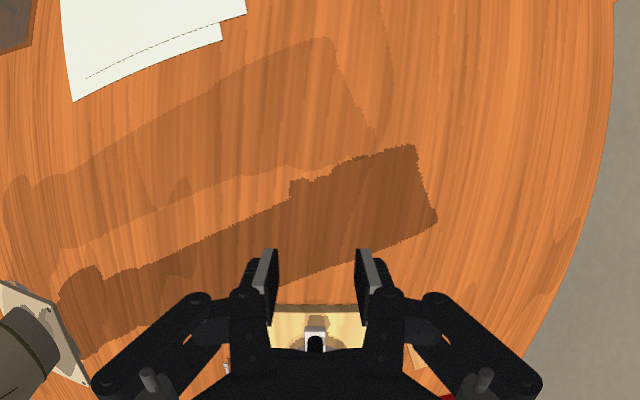

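Top and scene depth put the peg at jig (0.140, 0.000 to 0.0016), so the cam angle is about 0 to 0.02 rad. The disc's low side faces the carriage, which has not moved. Next I go behind the carriage with the fingers shut.

```bash
python3 -m handwheel '0 0 45 0 0 0 10; 0 0 45 0 0 0 0; 0 0 45 0 0 0 0; 0 0 45 0 0 0 0; 0 0 45 0 0 0 0; 0 0 45 0 0 0 0; 0 0 45 0 0 0 0; 0 0 45 0 0 0 0'
python3 -m handwheel '0 0 45 0 0 0 0; 0 0 45 0 0 0 0; 0 0 45 0 0 0 0; 0 0 5 0.01 0 0 0; 0 0 0 0 0 0 0'
python3 - <<'E'
from h import *
goto(-.18,0,.042,-1.571)
for n in("top","scene"):
    c=cams.camera(n);W=cloud(c)
    q=np.array([np.r_[wj(p),p[2]] for p in W[(W[...,2]>.069)&(W[...,2]<.079)]]);q=q[(q[:,0]>-.15)&(q[:,0]<0)&(abs(q[:,1])<.04)]
    if len(q):print(n,len(q),np.percentile(q,[2,50,98],axis=0).round(4)[:,:2].tolist())
cv2.imwrite("pics/s6.png",cv2.resize(c["color"][140:320,230:450],None,fx=3,fy=3))
E
```

```text
clock: 7.85
position: [0.5866, 0.0062, 0.1678]
ee_rot: [0.477, 0.522, -0.476, 0.523]
ft_force: [0.8, 0.0, 0.6]
grip_width: 0.001
clock: 8.35
position: [0.5994, -0.1329, 0.1675]
ee_rot: [0.48, 0.519, -0.48, 0.52]
ft_force: [-0.2, -0.6, -0.6]
grip_width: -0.002
at jig [-0.1932  0.0007] z 0.1675 shift [125.5   0.4 -13.3] turn x -0.015 toolx [ 0.    -0.001 -1.   ] F [-0.2 -0.6 -0.6] t 8.35 q [-0.37  0.4   0.66  1.61 -0.26  1.22  0.42]
top 417 [[-0.1178, -0.0226], [-0.0964, 0.0004], [-0.0748, 0.0223]]
scene 364 [[-0.1189, -0.0217], [-0.096, -0.0004], [-0.0751, 0.0226]]
```

View pics/s6.png

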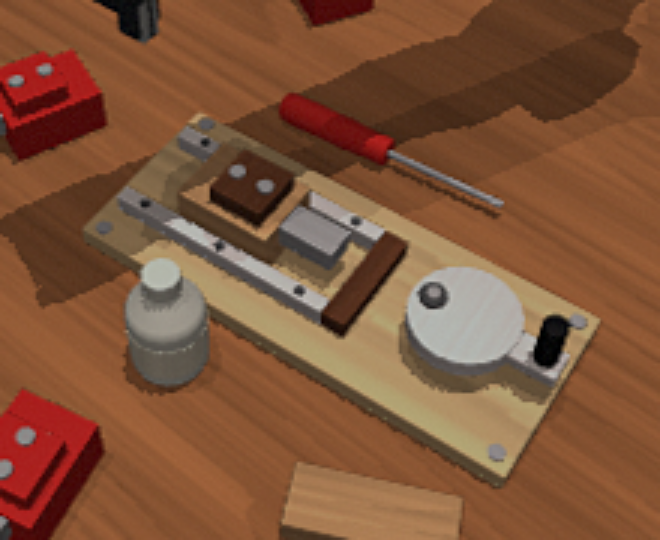

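```bash
python3 -m handwheel '40 0 -8 0 0 0 0; 40 0 0 0 0 0 0; 25 0 0 -0.015 0 0 0; 15 0 0 0 0 0 0; 5 0 0 0 0 0 0; 0 0 -8 0 0 0 0; 0 0 -8 0 0 0 0; 0 0 0 0 0 0 0'
python3 - <<'E'
from h import *
goto(-.1,0,.042,-1.571)
E
```

```text
clock: 9.25
position: [0.5992, -0.1033, 0.0435]
ee_rot: [0.475, 0.525, -0.473, 0.525]
ft_force: [-0.8, 0.6, -0.6]
grip_width: 0.002
at jig [-0.1637 -0.0019] z 0.0435 shift [  1.6  -1.4 -63.7] turn x 0.008 toolx [ 0.002  0.001 -1.   ] F [-0.8  0.6 -0.6] t 9.25 q [-0.37  0.52  0.59  1.73 -0.34  0.99  0.45]
```

```bash
python3 -m handwheel '1 -1.5 -4 0 0 0 0; 0 0 -4 0 0 0 0; 0 0 -4 0 0 0 0; 0 0 -4 0 0 0 0; 0 0 -4 0 0 0 0; 0 0 -4 0 0 0 0; 0 0 -4 0 0 0 0; 0 0 -4 0 0 0 0'
python3 - <<'E'
from h import *
goto(-.1,0,.042,-1.571)
for n in("top","scene"):
    c=cams.camera(n);W=cloud(c)
    q=np.array([np.r_[wj(p),p[2]] for p in W[(W[...,2]>.069)&(W[...,2]<.079)]]);q=q[(q[:,0]>-.12)&(q[:,0]<0)&(abs(q[:,1])<.04)]
    if len(q):print(n,len(q),np.percentile(q,[2,50,98],axis=0).round(4)[:,:2].tolist())
cv2.imwrite("pics/s7.png",cv2.resize(c["color"][140:320,230:450],None,fx=3,fy=3))
E
```

```text
clock: 10.05
position: [0.5936, -0.0735, 0.0413]
ee_rot: [0.474, 0.524, -0.474, 0.524]
ft_force: [0.4, -3.0, 1.9]
grip_width: -0.001
at jig [-0.1335  0.0008] z 0.0413 shift [ -0.7   1.  -33.5] turn x 0.006 toolx [ 0. -0. -1.] F [ 0.4 -3.   1.9] t 10.05 q [-0.42  0.5   0.59  1.76 -0.33  0.98  0.4 ]
top 5 [[-0.0535, -0.0226], [-0.0512, -0.0202], [-0.0504, -0.0169]]
scene 379 [[-0.0941, -0.022], [-0.0715, -0.0009], [-0.0501, 0.0233]]
```

View pics/s7.png

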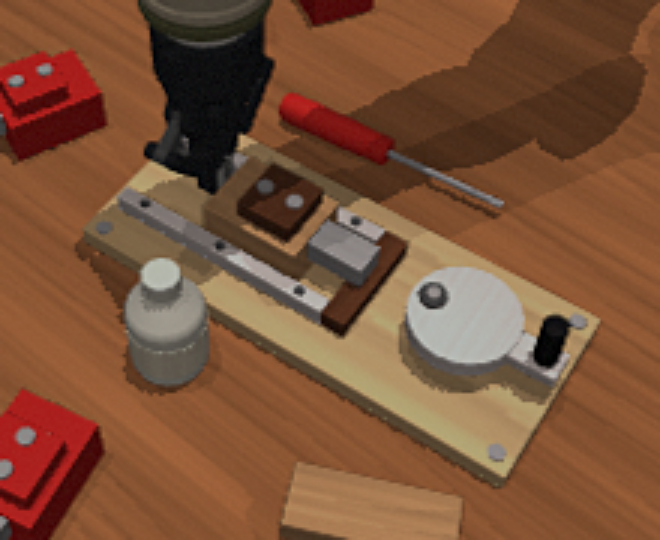

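The carriage (blank at crop (285,200)) has moved 25 mm smoothly at about 3 N. About 31 mm remain.

```bash
python3 -m handwheel '0 0 -4 0 0 0 0; 0 0 -4 0 0 0 0; 0 0 -4 0 0 0 0; 0 0 -4 0 0 0 0; 0 0 -4 0 0 0 0; 0 0 -3 0 0 0 0;  0 0 -2 0 0 0 0; 0 0 -1 0 0 0 0'
python3 -m handwheel '0 0 -1 0 0 0 0; 0 0 -1 0 0 0 0'
python3 -m handwheel '0 0 -1 0 0 0 0; 0 0 -1 0 0 0 0'
python3 - <<'E'
from h import *
goto(-.1,0,.042,-1.571)
for n in("scene",):
    c=cams.camera(n);W=cloud(c)
    q=np.array([np.r_[wj(p),p[2]] for p in W[(W[...,2]>.069)&(W[...,2]<.079)]]);q=q[(q[:,0]>-.12)&(q[:,0]<0)&(abs(q[:,1])<.04)]
    if len(q):print(n,len(q),np.percentile(q,[2,50,98],axis=0).round(4)[:,:2].tolist())
cv2.imwrite("pics/s8.png",cv2.resize(c["color"][140:320,230:450],None,fx=3,fy=3))
E
```

```text
clock: 10.95
position: [0.5908, -0.0475, 0.0412]
ee_rot: [0.474, 0.525, -0.474, 0.524]
ft_force: [0.4, -2.0, -0.5]
grip_width: -0.002
clock: 11.15
position: [0.5906, -0.0459, 0.0412]
ee_rot: [0.474, 0.524, -0.474, 0.524]
ft_force: [0.5, -1.4, -0.8]
grip_width: -0.002
clock: 11.35
position: [0.5905, -0.0439, 0.0413]
ee_rot: [0.474, 0.524, -0.474, 0.524]
ft_force: [-0.1, -2.2, -1.0]
grip_width: 0.004
at jig [-0.1037  0.0011] z 0.0413 shift [-0.7  1.1 -3.7] turn x 0.006 toolx [-0.  0. -1.] F [-0.1 -2.2 -1. ] t 11.35 q [-0.47  0.49  0.59  1.77 -0.32  0.97  0.34]
scene 402 [[-0.0935, -0.0216], [-0.0438, -0.001], [-0.0215, 0.0235]]
```

View pics/s8.png

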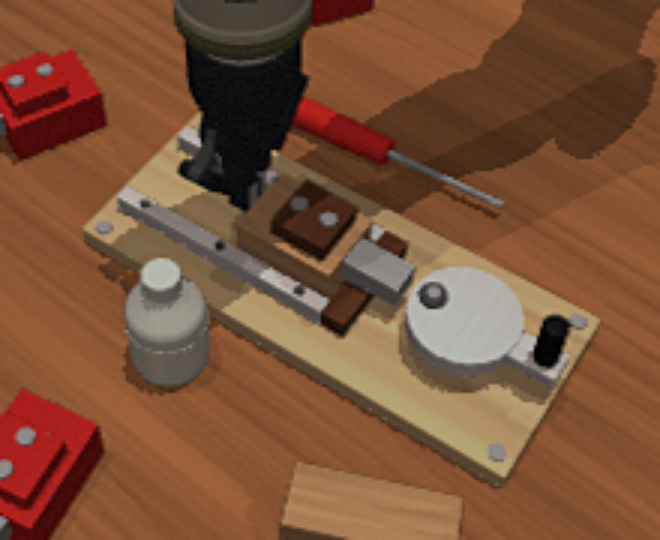

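```bash
for i in 1; do python3 -m handwheel '0 0 -1 0 0 0 0; 0 0 -0.5 0 0 0 0' | grep -E "pos|force"; done
python3 -m handwheel '0 0 -0.5 0 0 0 0; 0 0 -0.5 0 0 0 0'| grep -E "pos|force"
python3 -m handwheel '0 0 -0.5 0 0 0 0; 0 0 0 0 0 0 0'| grep -E "pos|force"
```

```text
position: [0.5904, -0.0423, 0.0413]
ft_force: [-0.4, -1.7, -1.2]
position: [0.5903, -0.0414, 0.0413]
ft_force: [0.5, -1.7, 0.2]
position: [0.5902, -0.0408, 0.0413]
ft_force: [1.5, -1.1, -0.9]
```

```bash
python3 -m handwheel '0 0 -0.5 0 0 0 0; 0 0 -0.5 0 0 0 0'| grep -E "pos|force"
python3 -m handwheel '0 0 -0.5 0 0 0 0; 0 0 0 0 0 0 0'| grep -E "pos|force"
```

```text
position: [0.5901, -0.0403, 0.0413]
ft_force: [-0.4, -4.8, -0.2]
position: [0.59, -0.0403, 0.0414]
ft_force: [-0.5, -4.9, -1.6]
```

```bash
python3 -m handwheel '0 0 -0.6 0 0 0 0; 0 0 -0.6 0 0 0 0'| grep -E "pos|force"
python3 - <<'E'
from h import *
goto(-.1,0,.042,-1.571)
c=cams.camera("scene");W=cloud(c)
def pk(W,tag):
    n=np.array([wj(q) for q in W[(W[...,2]>.083)&(W[...,2]<.097)]]);n=n[np.hypot(*(n-[.14,0]).T)<.035]
    if len(n): m=np.median(n,axis=0);print(tag,len(n),m,"ang",np.arctan2(m[1],m[0]-.055))
pk(W,"scene")
q=np.array([wj(p) for p in W[(W[...,2]>.069)&(W[...,2]<.079)]]);q=q[(q[:,0]>-.08)&(q[:,0]<0)&(abs(q[:,1])<.04)];print(np.percentile(q,[2,50,98],axis=0).round(4).tolist())
cv2.imwrite("pics/s9.png",cv2.resize(c["color"][190:290,300:430],None,fx=6,fy=6,interpolation=cv2.INTER_CUBIC))
E
```

```text
position: [0.5899, -0.0402, 0.0415]
ft_force: [-0.4, -8.4, 0.9]
at jig [-0.1     0.0014] z 0.0415 shift [-0.5  1.4 -0. ] turn x 0.004 toolx [ 0.    -0.002 -1.   ] F [-0.4 -8.4  0.9] t 12.6 q [-0.48  0.49  0.59  1.78 -0.32  0.97  0.33]
scene 68 [ 0.13967746 -0.00042549] ang -0.005024772068957453
[[-0.0616, -0.0213], [-0.0389, -0.0005], [-0.0178, 0.0234]]
```

View pics/s9.png

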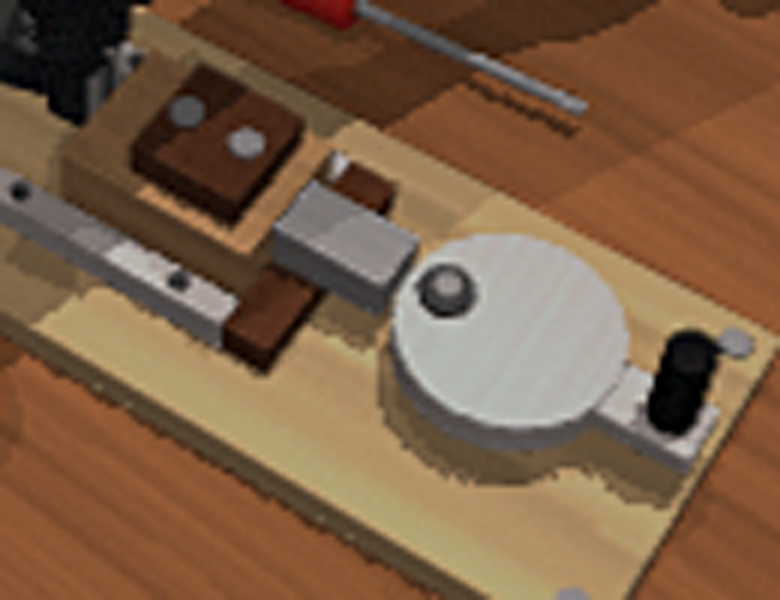

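The travel has stopped dead, with force climbing from 2 to 8 N. The blank's rear is at jig x -0.0616, against -0.062 at home, and the block sits against the dark bar at crop (290,300). The cam is at -0.005 rad and has not moved. Now I back off.

```bash
python3 -m handwheel '0 0 2 0 0 0 0; 0 0 8 0 0 0 0; 0 0 20 0 0 0 0; -20 0 20 0 0 0 0; -40 0 0 0 0 0 0; -40 0 20 0 0 0 0; -40 0 40 0 0 0 0; 0 0 40 0 0 0 0'
python3 -m handwheel '0 0 40 0 0 0 0; 0 0 0 0 0 0 0;0 0 0 0 0 0 0'
python3 - <<'E'
from h import *
c=cams.camera("top")
cv2.imwrite("pics/t10.png",cv2.resize(c["color"][130:280,190:390],None,fx=4,fy=4,interpolation=cv2.INTER_CUBIC))
def st(W,tag):
    n=np.array([wj(q) for q in W[(W[...,2]>.083)&(W[...,2]<.097)]]);n=n[np.hypot(*(n-[.14,0]).T)<.035]
    m=np.median(n,axis=0);print(tag,m,"ang",np.arctan2(m[1],m[0]-.055))
    q=np.array([wj(p) for p in W[(W[...,2]>.069)&(W[...,2]<.079)]]);q=q[(q[:,0]>-.09)&(q[:,0]<0)&(abs(q[:,1])<.04)];print(np.percentile(q,[2,50,98],axis=0).round(4).tolist())
st(cloud(c),"top");c=cams.camera("scene");st(cloud(c),"scene")
goto(-.1,0,.042,-1.571)
E
```

```text
clock: 13.45
position: [0.6074, -0.1833, 0.1824]
ee_rot: [0.476, 0.523, -0.471, 0.527]
ft_force: [1.6, 0.4, 0.0]
grip_width: 0.002
clock: 13.75
position: [0.6083, -0.2237, 0.1765]
ee_rot: [0.475, 0.524, -0.475, 0.524]
ft_force: [0.3, 0.6, 0.3]
grip_width: -0.001
top [0.13957524 0.00157952] ang 0.01867375015308948
[[-0.0606, -0.0221], [-0.039, 0.001], [-0.0176, 0.0227]]
scene [0.13995481 0.00040013] ang 0.00470990672210339
[[-0.0614, -0.0214], [-0.0392, -0.0008], [-0.0178, 0.0232]]
at jig [-0.2821 -0.0004] z 0.1764 shift [ 134.6    0.9 -181.9] turn x 0.008 toolx [-0.     0.001 -1.   ] F [-0.3  0.7  0.1] t 13.85 q [-0.21  0.48  0.68  1.5  -0.31  1.27  0.6 ]
```

View pics/t10.png

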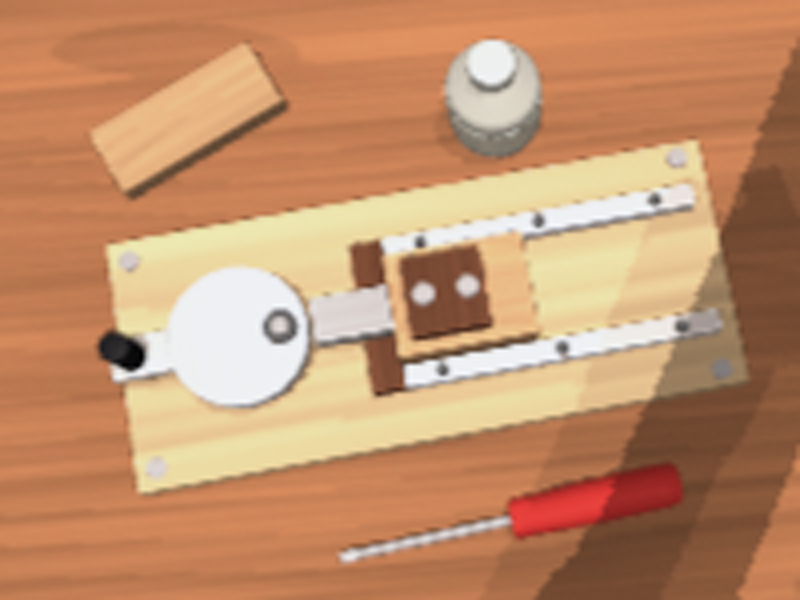

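The block sits against the bar (crop (390,320)), the nose sits just short of the cam's low point at (312,322), and the handle points straight away. Glue, offcut and driver are unmoved.

```bash
python3 -c "
from workcell import hand_in
print(hand_in())"
```

```text
the job is handed in; nothing more can be done
None
```

I turned the cam to its low point first, then pushed the carriage fully home against the end-stop bar, and handed the job in at about 14 s of the 51 s allowed.

- **Cam:** I put the fingers loosely round the peg and pushed it with about 5 N. The last checks put the cam at 0.005 rad (scene camera) and 0.019 rad (top camera). That small disagreement is within the cameras' calibration error. It did not move measurably while I pushed the carriage.
- **Carriage:** I pushed the rear face with shut fingertips at about 2–3 N. It stopped dead at the bar, with the force rising to about 8 N. The rear of its dark blank then measured -0.061 m along the jig, against -0.062 m expected when home.
- **Surroundings:** The glue bottle, screwdriver and offcut looked unmoved in the last top picture. That crop did not cover the red look-alikes, and I did not re-measure them; the arm was never steered near them. The hand finished about 0.18 m above the bench and well behind the jig, touching nothing.

No check failed.

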